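# Close the thickness gauge on the absorber disc

## Robot

A 7-joint arm with a two-finger parallel gripper is mounted at the origin on the work surface. World frame = base frame: x ahead of the robot, y to its left, z up, the work surface at z = 0. Lengths are in m, angles in degrees, forces in N, time in s.
With the tool pointing down it reaches from about 0.4 to 0.75 m from the base axis. Payload 19.5 kg.
Tool frame: the origin (TCP) lies midway between the tips of the shut fingers; the grasp point (between the pads) lies 19 mm behind it; z points along the fingers, x is the direction in which the jaws open and shut, and the axes are right-handed (so a half turn about z gives the same grasp; the last joint's range is limited). The gripper opens to 85 mm and grips with 20 to 120 N. Pads are 22 mm wide; open, the fingers measure 114 mm over their backs; the gripper's body (76 mm by 85 mm) begins 54 mm behind the grasp point. The pads swing forward as they close: fully open they stand 13 mm farther back than shut.
Start: joints at [-67.076, 40.479, -1.581, 85.061, 1.261, 54.483, -4.326], TCP at [0.246, 0.52, 0.231] pointing down, gripper open.
Joint ranges: [-155.06, 155.06], [-18.47, 123.98], [-90, 86.84], [0, 140.48], [-83.41, 263.41], [0, 116], [-161.91, 161.91]. Speed limits (degrees/s): [108.29, 108.29, 147.25, 147.25, 172.46, 172.46, 172.46].

## Interface

Orientations are given as a 3x3 rotation matrix whose columns are the frame's x, y, z axes.
In Python, from station import arm gives the robot as it stands.
- The arm moves only by the tool step_arm, never from a script. Its argument "increments" is a list of rows, each a list of 6 numbers: the shift along the tool's x, y, z in mm, then the turn, a rotation vector about the tool's x, y, z in degrees. A call has 1 to 8 rows; each row is the pose to reach, as a shift and turn from the pose commanded when the call began, along the tool's axes at that moment; what a row does not reach only later rows make up. A row lasts 1/12 s, in which the tool goes at most 41.7 mm and 7.16 degrees, less where a joint would pass 70% of its speed; a pose out of reach is approached as far as the arm can. A call with a gripper value outside its range is refused whole. "grip" is the opening, from 0 (shut) to 1 (fully open), set as the call begins (left out, the last holds). The fingers move at their own pace and stop on an object; the grip force is fixed at half the most. Time passes only in rows, so rows that repeat a pose let the fingers close. It gives the time, the measured TCP pose, the force and the opening at its end, in the units of the state.
- arm.read_state(): the state, without advancing time (a new reading comes with each control period).
- arm.get_image(name): name is "scene" or "side" or "wrist"; returns a dict with "color" (420x560x3 uint8, blue, green, red), "intrinsics" (3x3 intrinsics, pixels), "position" and "attitude" of the camera in the world; the wrist camera has in their place "T_tool_cam" (4x4, takes a point from camera to tool coordinates, whose origin is the TCP and whose axes are the tool frame's). Camera axes: x right, y up, looking along -z (the intrinsics and any distortion apply to the point x, -y, -z); pixel columns grow to the right and rows downward; lengths in m; the calibration is good to about 2 mm. A picture is of the moment at which its call begins: read the wrist's pose just before it. There is no depth.
- arm.close_job(): hands the job in, once; it reports no verdict.
Trained networks look in the newest picture that a camera, given by its name, has taken for a name from the list of things; names that differ only in an ending like _2 or _b are one class to them, and where a whole thing is asked for, a point or a joint stands for the part that bears it (a point fixed in the world has none). Each returns a list of dicts, best first, with "confidence" (0 to 1); they miss things now and then, are a little off and sometimes report something else, mostly with a low value. They report only what shows in the picture. A call takes as long as a camera call. They do not tell look-alikes from the thing itself.
- arm.boxes_of(query, camera): "location" ([x, y, z] in m, in world coordinates, good to about 4 mm: the middle of the surface that is visible of it).
The state is a dict: "time_s": time; "q": joint angles; "qd": joint speeds; "joint_efforts": joint torques, N m; "ee_pos": TCP position; "ee_rot": TCP orientation; "ft_force": force on the tool from outside, world axes, zero at the start; "wrist_torque": the same for the moment, N m; "grip_width": finger opening in m.
Only numpy, scipy, OpenCV 4.12 (cv2) and the standard library are available. Lean on these libraries where they do the work, as an engineer would, in place of code of your own. Each camera call takes 0.05 s, during which the arm holds its last target.

## Task

Two identical bench thickness gauges stand on the lab bench; one has a metal disc lying on its anvil, the other is empty. Grip the knurled ratchet knob at the very top of the gauge with the disc and turn it clockwise (seen from above) until the spindle has come down on the disc and the ratchet plainly slips, then let go, leaving the gauge closed. Do not touch the empty gauge.

Things in the scene. Friction and masses are not known exactly. Their poses are not given: they have to be found in the camera images.
- ratchet_knob (a point): Grip point on the ratchet knob of the gauge with the disc: on the knob's vertical axis, 168 mm above the bench; z up, turns with the knob. The knob is a round upright knurled steel cylinder, 25 mm in diameter, from 140 to 182 mm height, the top of the gauge. Grip it across its diameter from above, in any direction, but not the aluminium thimble (24 mm diameter), whose top is 4 mm under it.
- ratchet (a joint): Slip of the ratchet knob relative to the thimble, rad: 0 at the start, grows as the knob is turned clockwise (from above) while the thimble stands still. It slips at about 0.085 N m and stays where it is left; turning the knob back takes the thimble back.
- thimble (a joint): Angle of that gauge's thimble, rad, growing clockwise from above; starts at 0.3 to 0.8. Turning the knob takes it along (0.06 N m) and lowers the spindle 2.5 mm per rad; at about 1.2 rad the spindle meets the disc, the thimble stops (it may give 0.1 more) and the ratchet slips. So the knob turns 0.4 to 0.9 rad to close, then slips: 80 degrees in one grip is enough, more does no harm.
- disc: Plain aluminium disc, 60 mm in diameter, 10 mm thick, 76 g, lying loose on the dark steel anvil (28 mm in diameter, top 34 mm above the bench) of the gauge to be closed, under its spindle; origin at the centre of its underside. It marks the right gauge and must stay on the anvil.
- spare_gauge: The identical gauge with an empty anvil, not to be touched; origin on the bench under its knob's axis. Both gauges are fixed, 182 mm tall: olive base 130 x 80 x 14 mm (90 mm of it to -x of the axis, 40 mm to +x), column centred 60 mm to -x (towards the robot, turned up to 30 degrees), arm at 80 to 102 mm height; the throat opens to +x.
Things that resemble listed ones, but are neither listed nor needed, are in the scene too. What is shaped like the part that bears ratchet_knob but purple or red is not meant.

How it is judged (in metres and radians):
On the way, in this order (a step that is already met when the one before it is completed fails the run):
1. the spindle has come down on the disc (thimble beyond 1.1 rad) (value of joint thimble above 1.1 rad).
2. the ratchet has slipped by more than 0.15 rad (value of joint ratchet above 0.15 rad), for 0.1 s.
At the end, for the whole second after the job is handed in: The gauge is closed on the disc (thimble beyond 1.1 rad), its ratchet has slipped by more than 0.15 rad (9 degrees), and the disc still lies at rest on the anvil within 12 mm of the knob's axis (its underside more than 30 mm above the bench) (value of joint thimble above 1.1 rad and value of joint ratchet above 0.15 rad and horizontal distance between disc and ratchet_knob below 0.012 m and height (world z) of disc above 0.03 m and linear speed of disc below 0.02 m/s); the robot touches nothing.
It fails at once if the empty gauge is touched (more than 1 N) (contact force between spare_gauge and the fingers above 1 N or contact force between spare_gauge and the arm above 1 N).
It also fails if it takes over 35 s, if anything falls off the work surface, if the arm or the gripper's body presses on something with over 40 N, if the wrist force passes 120 N, or if a joint passes its speed limit or range.

## Working session

There is one attempt and no reset: what is moved stays moved. The work goes in short steps, Python scripts to look and compute and a tool call to move; the robot and the scene stay as the last step left them, time stands still between calls to the robot, and variables do not carry over. Pictures are saved under pics/ and viewed, and the job is handed in when it is done.

Besides the shell and the picture viewer there is one more tool, called as a command line: name --pt "numbers of a row" for each row, then --argument value for the rest. step_arm: Moves the arm, as the interface text tells. Its arguments: {"type":"object","properties":{"increments":{"type":"array","items":{"type":"array","items":{"type":"number"}}},"grip":{"type":"number"}},"required":["increments"]}

```bash
mkdir -p pics; cat > h.py <<'E'
from station import arm
import numpy as np, cv2
def proj(im,P):
    R=np.array(im["attitude"]);
    if R.shape!=(3,3):
        from scipy.spatial.transform import Rotation as Ro; R=Ro.from_quat(R).as_matrix()
    c=R.T@(np.array(P)-np.array(im["position"])); K=np.array(im["intrinsics"])
    v=K@np.array([c[0],-c[1],-c[2]]); return v[:2]/v[2]
E
python3 - <<'E'
from h import *
s=arm.read_state(); print(s["time_s"],s["ee_pos"],s["ee_rot"],s["grip_width"])
for n in ["scene","side"]:
    im=arm.get_image(n); cv2.imwrite(f"pics/{n}1.png",im["color"]); print(n,{k:v for k,v in im.items() if k!="color"})
    for q in ["ratchet_knob","disc","spare_gauge"]:
        print(q,[(np.round(d["location"],3).tolist(),round(d["confidence"],2)) for d in arm.boxes_of(q,n)])
E
```

```text
0.0 [0.24574803 0.51955481 0.23084071] [[ 4.27562495e-01  9.03985697e-01 -4.15127135e-04]
 [ 9.03985160e-01 -4.27562694e-01 -9.86864597e-04]
 [-1.06960436e-03  4.66775203e-05 -9.99999427e-01]] 0.08522878635977066
scene {'intrinsics': array([[408.80024164,   0.        , 284.46251207],
       [  0.        , 408.80024164, 206.45774926],
       [  0.        ,   0.        ,   1.        ]]), 'position': array([1.19839697, 0.11720198, 0.74770347]), 'attitude': array([[-0.15701211, -0.70983382,  0.6866463 ],
       [ 0.98748716, -0.12319393,  0.09844986],
       [ 0.01470762,  0.69351223,  0.72029472]])}
ratchet_knob [([0.58, 0.152, 0.171], 0.51), ([0.633, -0.01, 0.168], 0.51)]
disc [([0.579, 0.151, 0.046], 0.58), ([0.582, 0.152, 0.156], 0.39)]
spare_gauge [([0.501, -0.155, 0.02], 0.89), ([0.583, 0.151, 0.171], 0.16)]
side {'intrinsics': array([[444.9049652 ,   0.        , 288.15242566],
       [  0.        , 444.9049652 , 218.38569323],
       [  0.        ,   0.        ,   1.        ]]), 'position': array([-0.00741691, -0.54350718,  0.64958782]), 'attitude': array([[ 0.70022452,  0.36673949, -0.61252572],
       [-0.71350774,  0.38874206, -0.58291193],
       [ 0.02433769,  0.84521107,  0.53387819]])}
ratchet_knob [([0.698, 0.297, 0.166], 0.74), ([0.568, 0.142, 0.166], 0.67), ([0.616, -0.025, 0.168], 0.55)]
disc [([0.565, 0.14, 0.047], 0.66)]
spare_gauge [([0.471, -0.172, 0.026], 0.61)]
```

View pics/scene1.png

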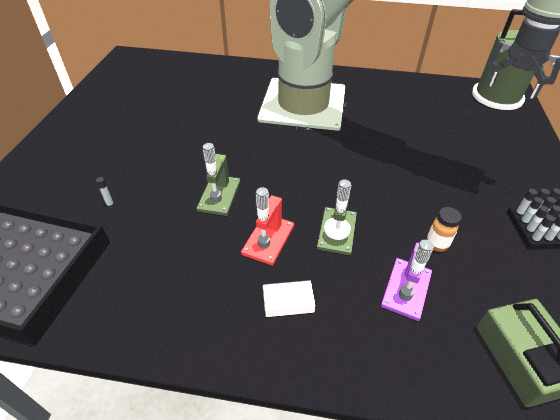

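View pics/side1.png

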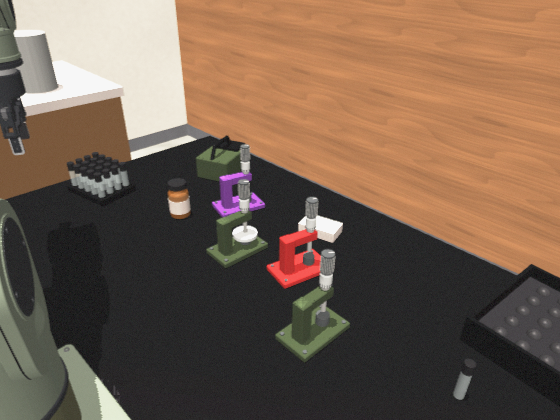

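Both views agree. The olive gauge with the disc is at about scene (344,186) and side (244,190), and the red, purple and empty olive gauges are well clear of it. I'll refine the knob position from zoomed crops.

```bash
python3 - <<'E'
from h import *
for n,(u,v) in {"scene":(340,205),"side":(244,205)}.items():
    im=arm.get_image(n); c=im["color"].copy()
    c=cv2.resize(c[v-35:v+35,u-40:u+40],None,fx=8,fy=8,interpolation=cv2.INTER_CUBIC)
    for x,y,col in [(0.575,0.147,(0,0,255))]:
        for z in (.182,.14,.046):
            a=np.linspace(0,2*np.pi,60); r=.0125 if z>.1 else .03
            p=np.array([(proj(im,[x+r*np.cos(t),y+r*np.sin(t),z])-[u-40,v-35]+.5)*8 for t in a]).astype(int)
            cv2.polylines(c,[p],True,col,1)
    cv2.imwrite(f"pics/{n}2.png",c)
E
```

```text
(no output)
```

View pics/scene2.png

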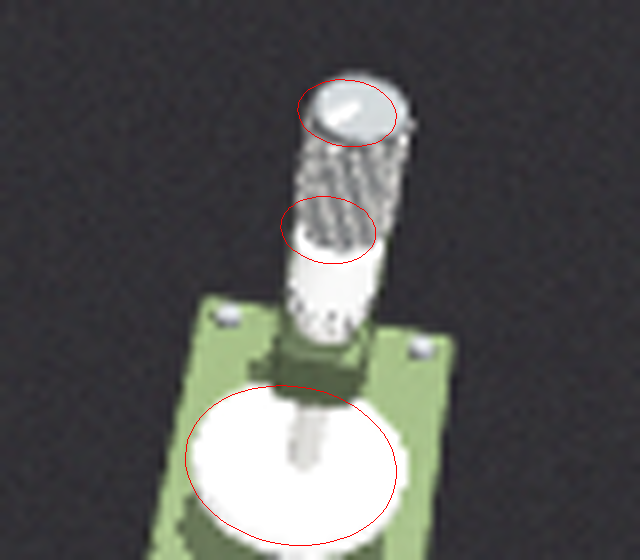

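View pics/side2.png

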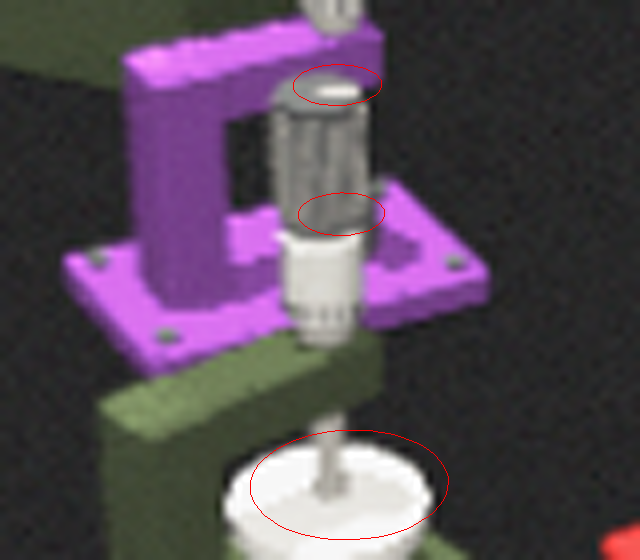

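```bash
python3 - <<'E'
from h import *
from scipy.optimize import least_squares
S={n:arm.get_image(n) for n in("scene","side")}
obs=[("scene",.182,(300+360/8-.5,170+108/8-.5)),("scene",.044,(300+297/8-.5,170+468/8-.5)),("side",.182,(204+320/8-.5,170+95/8-.5)),("side",.044,(204+328/8-.5,170+500/8-.5))]
f=lambda p:np.concatenate([proj(S[n],[p[0],p[1],z])-uv for n,z,uv in obs])
r=least_squares(f,[.575,.147]);print(r.x,r.fun.round(1))
f=lambda p:np.concatenate([proj(S[n],[p[0],p[1],z])-uv for n,z,uv in obs if z>.1])
r=least_squares(f,[.575,.147]);print(r.x,r.fun.round(1))
E
```

```text
[0.57081553 0.14943091] [-0.3 -0.6  0.3 -1.2  0.1 -1.1  0.8 -1.1]
[0.57091899 0.14961348] [-0.2 -0.6  0.1 -1.1]
```

step_arm --pt "-195 453 -20 0 0 -50" --pt "-195 453 -20 0 0 -50" --pt "-195 453 -20 0 0 -50" --pt "-195 453 -20 0 0 -50" --pt "-195 453 -20 0 0 -50" --pt "-195 453 -20 0 0 -50" --pt "-195 453 -20 0 0 -50" --pt "-195 453 -20 0 0 -50" --grip 1

```text
time_s: 1.27
ee_pos: [0.4673, 0.2679, 0.245]
ee_rot: [[-0.425, 0.905, 0.0], [0.905, 0.425, 0.0], [0.0, 0.0, -1.0]]
ft_force: [0.2, 0.2, -0.2]
grip_width: 0.0856
```

step_arm --pt "0 0 0 0 0 0" --pt "0 0 0 0 0 0" --pt "0 0 0 0 0 0"

```text
time_s: 1.52
ee_pos: [0.4658, 0.2702, 0.2448]
ee_rot: [[-0.417, 0.909, -0.0], [0.909, 0.417, 0.0], [0.0, -0.0, -1.0]]
ft_force: [-0.3, 0.4, -0.1]
grip_width: 0.0855
```

```bash
python3 - <<'E'
from h import *
s=arm.read_state(); print(s["ee_pos"],s["q"])
R=np.array(s["ee_rot"]);print(1000*R.T@(np.array([.571,.1495,.231])-s["ee_pos"]))
E
```

```text
[0.46581641 0.27023051 0.24479093] [-22.9515171   37.16223319 -19.69737155  91.23422603  14.51714165
  54.1417854   67.17190564]
[-153.62150012   45.18720254   13.71803812]
```

step_arm --pt "-154 45 10 0 0 0" --pt "-154 45 10 0 0 0" --pt "-154 45 10 0 0 0" --pt "-154 45 10 0 0 0" --pt "-154 45 10 0 0 0" --pt "-154 45 10 0 0 0" --pt "-154 45 10 0 0 0" --pt "-154 45 10 0 0 0"

```text
time_s: 2.18
ee_pos: [0.5705, 0.1507, 0.235]
ee_rot: [[-0.42, 0.907, -0.0], [0.907, 0.42, 0.001], [0.001, 0.0, -1.0]]
ft_force: [0.2, -0.2, 0.2]
grip_width: 0.085
```

```bash
python3 - <<'E'
from h import *
s=arm.read_state(); print(s["ee_pos"],s["q"],s["ft_force"])
im=arm.get_image("wrist"); c=im["color"].copy(); T=np.array(im["T_tool_cam"]);print(T)
R=np.array(s["ee_rot"]);K=np.array(im["intrinsics"])
W=R@T[:3,:3]; P=R@T[:3,3]+s["ee_pos"]
im["attitude"]=W; im["position"]=P
for z,r in((.182,.0125),(.044,.03)):
    p=np.array([proj(im,[.571+r*np.cos(t),.1495+r*np.sin(t),z]) for t in np.linspace(0,6.3,60)]).astype(int)
    cv2.polylines(c,[p],True,(0,0,255),1)
cv2.imwrite("pics/w1.png",c)
print(arm.boxes_of("ratchet_knob","wrist"))
E
```

```text
[0.57049106 0.15070335 0.23502196] [ -8.04932698  42.47411942 -20.37449261  81.04567788  15.83125993
  59.29089138  83.23237798] [ 0.23028428 -0.16233808  0.19231316]
[[ 9.99999940e-01 -3.12608625e-04  1.50219449e-04 -1.80849763e-04]
 [-2.51632980e-04 -9.52014637e-01 -3.06052393e-01 -7.89313533e-02]
 [ 2.38685732e-04  3.06052336e-01 -9.52014659e-01 -1.43077050e-01]
 [ 0.00000000e+00  0.00000000e+00  0.00000000e+00  1.00000000e+00]]
[{'location': [0.6183, -0.0056, 0.1774], 'confidence': 0.85}]
```

View pics/w1.png

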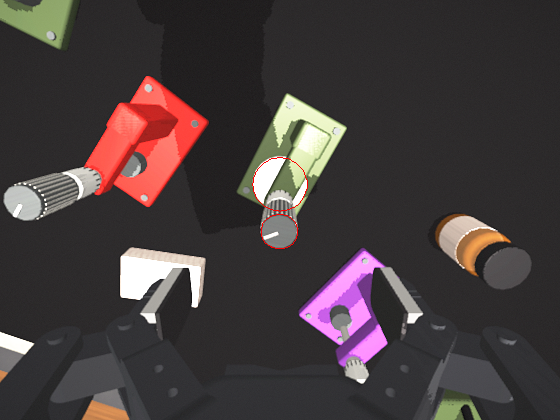

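The wrist view shows the knob top at (279,230), and the projected circle lies exactly on it, so the estimate (0.571, 0.1495) holds. Descending.

step_arm --pt "-1 0 25 0 0 0" --pt "-1 0 50 0 0 0" --pt "-1 0 65 0 0 0" --pt "-1 0 75 0 0 0" --pt "-1 0 82 0 0 0" --pt "-1 0 86 0 0 0" --pt "-1 0 86 0 0 0" --pt "-1 0 86 0 0 0"

```text
time_s: 2.95
ee_pos: [0.5719, 0.1481, 0.1494]
ee_rot: [[-0.418, 0.909, 0.001], [0.909, 0.418, 0.0], [-0.0, 0.001, -1.0]]
ft_force: [0.5, -0.4, 0.1]
grip_width: 0.0855
```

```bash
python3 - <<'E'
from h import *
s=arm.read_state(); print(s["ee_pos"],s["q"],s["ft_force"])
for n in("wrist","side"):cv2.imwrite(f"pics/{n}3.png",arm.get_image(n)["color"])
E
```

```text
[0.57194518 0.14807114 0.14944541] [ -8.59465584  48.34797016 -18.46491033  87.1163207   18.71837046
  47.54891532  80.71266728] [ 0.4839498  -0.37065745  0.1375485 ]
```

View pics/wrist3.png

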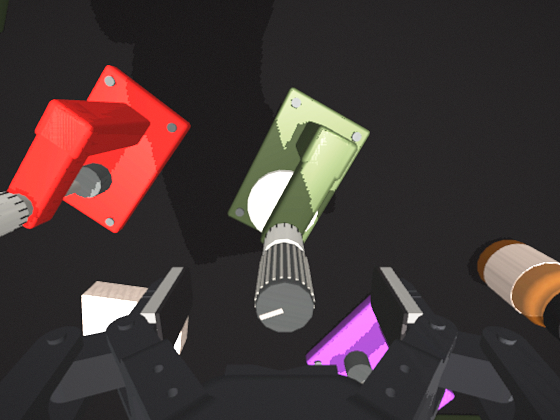

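View pics/side3.png

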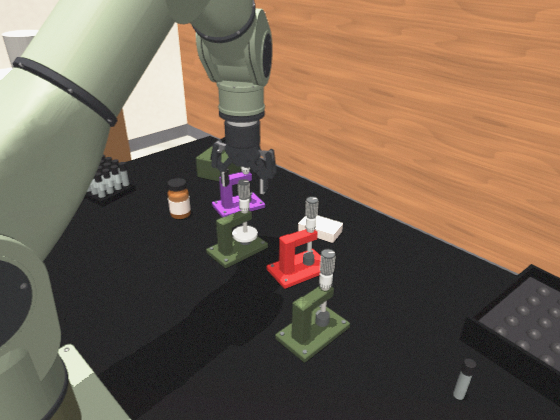

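The knob stands between the open pads, at wrist px (285,300). I'll centre and close.

step_arm --pt "1.5 0 0 0 0 0" --pt "1.5 0 0 0 0 0" --pt "1.5 0 0 0 0 0" --pt "1.5 0 0 0 0 0" --pt "1.5 0 0 0 0 0" --pt "1.5 0 0 0 0 0" --pt "1.5 0 0 0 0 0" --pt "1.5 0 0 0 0 0" --grip 0

```text
time_s: 3.72
ee_pos: [0.5712, 0.1492, 0.149]
ee_rot: [[-0.418, 0.909, 0.0], [0.909, 0.418, -0.0], [-0.0, 0.0, -1.0]]
ft_force: [-0.0, -1.2, 6.4]
grip_width: 0.0235
```

```bash
python3 - <<'E'
from h import *
s=arm.read_state(); print(s["ee_pos"],s["ft_force"],s["wrist_torque"],s["grip_width"])
cv2.imwrite("pics/w4.png",arm.get_image("wrist")["color"])
E
```

```text
[0.57116624 0.14918566 0.1490055 ] [-0.04674507 -1.18927515  6.35017188] [-0.20654037  0.18995372  0.03097327] 0.023536552623222757
```

View pics/w4.png

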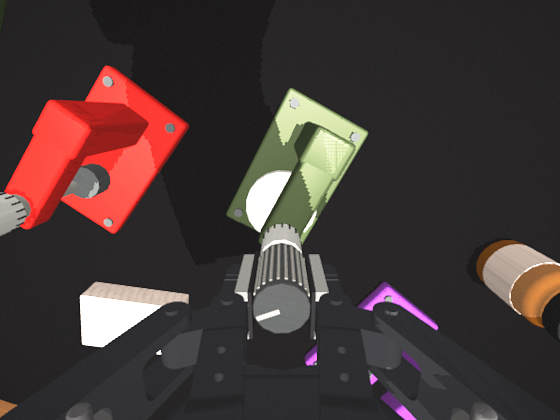

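Gripped: the pads stop at 23.5 mm on the knob and the lateral force is small. Turning clockwise, which is positive about tool z.

step_arm --pt "0 0 0 0 0 5" --pt "0 0 0 0 0 10" --pt "0 0 0 0 0 15" --pt "0 0 0 0 0 20" --pt "0 0 0 0 0 25" --pt "0 0 0 0 0 30" --pt "0 0 0 0 0 35" --pt "0 0 0 0 0 40"

```text
time_s: 4.43
ee_pos: [0.5711, 0.1495, 0.149]
ee_rot: [[0.268, 0.963, 0.0], [0.963, -0.268, 0.0], [0.0, 0.0, -1.0]]
ft_force: [-1.2, 0.4, 4.7]
grip_width: 0.0236
```

```bash
python3 - <<'E'
from h import *
s=arm.read_state(); print(s["ee_pos"],s["q"],s["ft_force"],s["wrist_torque"],s["grip_width"])
cv2.imwrite("pics/w5.png",arm.get_image("wrist")["color"])
E
```

```text
[0.57113196 0.14945216 0.14899324] [-14.34860913  47.67021801  -6.93751135  87.41283899   7.20253789
  45.33240932  50.34463575] [-1.18055633  0.38219839  4.66861331] [0.09070858 0.23172351 0.04584111] 0.023579906763917687
```

View pics/w5.png

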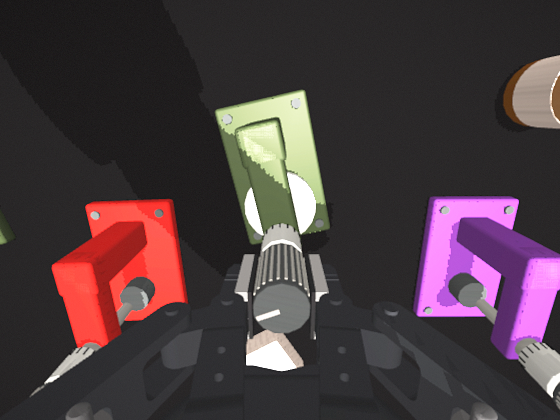

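The knob mark stays fixed relative to the fingers, at px (268,314) before and after, so there is no slipping in the grip. q7 is falling and has room. Continuing.

step_arm --pt "0 0 0 0 0 5" --pt "0 0 0 0 0 10" --pt "0 0 0 0 0 15" --pt "0 0 0 0 0 20" --pt "0 0 0 0 0 25" --pt "0 0 0 0 0 30" --pt "0 0 0 0 0 35" --pt "0 0 0 0 0 40"

```text
time_s: 5.15
ee_pos: [0.5713, 0.1496, 0.149]
ee_rot: [[0.824, 0.567, 0.001], [0.567, -0.824, 0.001], [0.001, -0.0, -1.0]]
ft_force: [0.4, 1.2, 5.5]
grip_width: 0.0233
```

step_arm --pt "0 0 0 0 0 5" --pt "0 0 0 0 0 10" --pt "0 0 0 0 0 15" --pt "0 0 0 0 0 20" --pt "0 0 0 0 0 25" --pt "0 0 0 0 0 30" --pt "0 0 0 0 0 30" --pt "0 0 0 0 0 30"

```text
time_s: 5.82
ee_pos: [0.5714, 0.1497, 0.149]
ee_rot: [[0.996, 0.084, 0.001], [0.084, -0.996, 0.0], [0.001, -0.0, -1.0]]
ft_force: [0.7, 1.6, 5.0]
grip_width: 0.0235
```

```bash
python3 - <<'E'
from h import *
s=arm.read_state(); print(s["ee_pos"],s["q"],s["ft_force"],s["wrist_torque"],s["grip_width"])
cv2.imwrite("pics/w6.png",arm.get_image("wrist")["color"])
E
```

```text
[0.57138961 0.14966237 0.14898105] [-24.18040087  48.50774096  13.19079623  87.74161262 -13.91397051
  45.31167117  -0.64258719] [0.66877256 1.63934095 4.9965097 ] [ 0.46886898 -0.35766766 -0.04051469] 0.023547460004776984
```

View pics/w6.png

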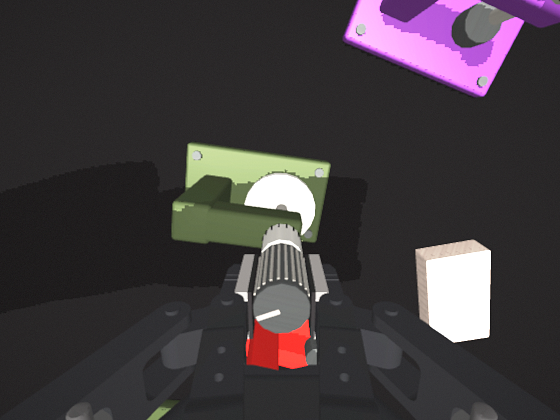

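The knob turned 110° with the mark still fixed relative to the fingers, well past the 80° needed. Releasing and lifting.

step_arm --pt "0 0 0 0 0 0" --pt "0 0 0 0 0 0" --pt "0 0 0 0 0 0" --pt "0 0 0 0 0 0" --pt "0 0 0 0 0 0" --pt "0 0 0 0 0 0" --pt "0 0 0 0 0 0" --pt "0 0 0 0 0 0" --grip 1

```text
time_s: 6.53
ee_pos: [0.5711, 0.1492, 0.1488]
ee_rot: [[0.997, 0.082, -0.0], [0.082, -0.997, -0.0], [-0.0, 0.0, -1.0]]
ft_force: [0.2, -1.0, -0.6]
grip_width: 0.0857
```

step_arm --pt "0 0 -10 0 0 0" --pt "0 0 -25 0 0 0" --pt "0 0 -45 0 0 0" --pt "0 0 -65 0 0 0" --pt "0 0 -85 0 0 0" --pt "0 0 -100 0 0 0" --pt "0 0 -100 0 0 0" --pt "0 0 -100 0 0 0"

```text
time_s: 7.2
ee_pos: [0.5712, 0.1493, 0.2498]
ee_rot: [[0.997, 0.082, 0.001], [0.082, -0.997, 0.0], [0.001, -0.0, -1.0]]
ft_force: [1.4, 0.8, -0.7]
grip_width: 0.0852
```

```bash
python3 - <<'E'
from h import *
s=arm.read_state(); print(s["time_s"],s["ee_pos"],s["ft_force"],s["grip_width"])
cv2.imwrite("pics/w7.png",arm.get_image("wrist")["color"])
a=[]
for n,(u,v) in {"scene":(340,205),"side":(244,205)}.items():
    c=arm.get_image(n)["color"][v-35:v+35,u-40:u+40]; o=cv2.imread(f"pics/{n}1.png")[v-35:v+35,u-40:u+40]
    a.append(cv2.resize(np.hstack([o,c]),None,fx=4,fy=4,interpolation=cv2.INTER_CUBIC))
cv2.imwrite("pics/cmp.png",np.vstack(a))
E
```

```text
7.2 [0.57122523 0.14929949 0.24981077] [ 1.3905733   0.75399861 -0.68972705] 0.08520421993937304
```

View pics/cmp.png

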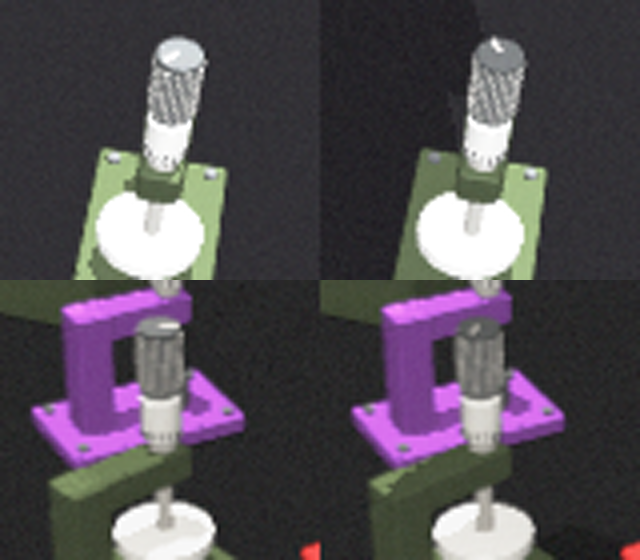

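View pics/w7.png

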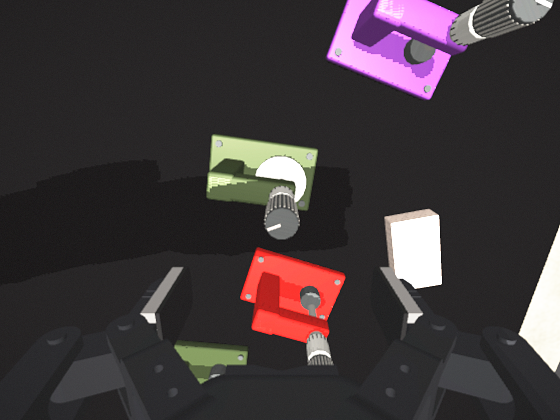

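The mark on the knob has turned about 110°, the spindle reaches lower onto the disc, the disc hasn't moved, and the gripper is clear. Handing in.

```bash
python3 -c "
from station import arm
print(arm.close_job())"
```

```text
the job is handed in; nothing more can be done
None
```

I gripped the ratchet knob of the olive gauge with the disc, at about (0.571, 0.1495) m, and turned it 110° (1.92 rad) clockwise in one grip. I then let go, lifted clear, and handed the job in at about 7.3 s; no verdict is reported.

- **Turn:** the mark on the knob stayed fixed relative to the fingers throughout, so the pads didn't slip. Closing takes at most 0.9 rad, or 1.0 with the give, so the ratchet should have slipped by about 0.9 rad or more. I worked that out from the turn, because the thimble and ratchet angles can't be read directly.
- **End state:** before-and-after pictures show the spindle lower and the disc still in place on the anvil. The gripper was about 70 mm above the knob and touching nothing.
- **Empty gauge:** the arm stayed well away from it.
- **Checks that disagreed:** the first network positions for the knob differed by about 15 mm between the two cameras. I triangulated the position from the pictures instead. In the wrist picture the networks found only the red look-alike's knob, but my triangulated position projected exactly onto the right one.

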